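# Switch on the compass-coil supply under its sprung guard

### The arm

A 7-joint arm with a two-finger parallel gripper is mounted at the origin on the work surface. World frame = base frame: x ahead of the robot, y to its left, z up, the work surface at z = 0. Lengths are in m, angles in rad, forces in N, time in s.
With the tool pointing down it reaches from about 0.4 to 0.9 m from the base axis. Payload 5.5 kg.
Tool frame: the origin (TCP) lies midway between the tips of the shut fingers; the grasp point (between the pads) lies 19 mm behind it; z points along the fingers, y is the line along which they close (so a half turn about z gives the same grasp; the last joint's range is limited). The gripper opens to 92 mm and grips with 3 to 60 N. Pads are 19 mm wide; open, the fingers measure 130 mm over their backs; the gripper's body (75 mm by 190 mm) begins 47 mm behind the grasp point.
Start: joints at [-0.898, 0.501, -0.427, 1.55, 0.221, 1.138, -0.21], TCP at [0.259, 0.596, 0.227] pointing down, gripper open.
Joint ranges: [-2.88, 2.88], [-0.31, 2.03], [-1.54, 1.56], [0.2, 2.42], [-1.41, 4.55], [0.19, 2.02], [-2.57, 2.57]. Speed limits (rad/s): [2.57, 2.57, 3.14, 3.14, 3.14, 3.14, 3.14].

### API

Orientations are given as a unit quaternion [w, x, y, z].
In Python, from workcell import env gives the robot as it stands.
- The arm moves only by the tool drive_tool, never from a script. Its argument "steps" is a list of rows, each a list of 2 entries, a list of its own where there are three numbers: the shift along the tool's x, y, z in mm, then the turn, a rotation vector about the tool's x, y, z in degrees. A call has 1 to 10 rows; each row is the pose to reach, as a shift and turn from the pose commanded when the call began, along the tool's axes at that moment; what a row does not reach only later rows make up. A row lasts 1/12 s, in which the tool goes at most 41.7 mm and 7.16 degrees, less where a joint would pass 70% of its speed; a pose out of reach is approached as far as the arm can. A call with a gripper value outside its range is refused whole. "grip" is the closure in counts, from 0 (fully open) to 255 (shut), set as the call begins (left out, the last holds). The fingers move at their own pace and stop on an object; "force" is the grip in N (left out, the last holds). Time passes only in rows, so rows that repeat a pose let the fingers close. It gives the time, the measured TCP pose, the force, the opening and the grip force at its end, in the units of the state.
- env.state(): the state, without advancing time (a new reading comes with each control period).
- env.snapshot(name): name is "scene" or "top" or "wrist"; returns a dict with "image" (384x512x3 uint8, red, green, blue), "fov_y" (degrees; the focal length in pixels is half the picture's height over the tangent of half this angle, whatever the lens; pixels are square), "cx", "cy" (the principal point, pixels), "world_from_camera" (4x4, takes a point from camera to world coordinates). Camera axes: x right, y down, z forward; pixel columns grow to the right and rows downward; lengths in m; the calibration is good to about 2 mm. A picture is of the moment at which its call begins. There is no depth.
- env.finish_job(): hands the job in; it is judged then, once.
The state is a dict: "time_s": time; "joints": joint angles; "qvel": joint speeds; "tau": joint torques, N m; "tool_pos": TCP position; "eef_rot": TCP orientation; "wrist_force": force on the tool from outside, world axes, zero at the start; "ft_torque": the same for the moment, N m; "opening": finger opening in m; "grasp_force": force on a finger pad.
Only numpy, scipy, OpenCV 4.12 (cv2) and the standard library are available. Lean on these libraries where they do the work, as an engineer would, in place of code of your own. Each camera call takes 0.05 s, during which the arm holds its last target. There are 200 camera calls.

### The job

Switch on the coil supply unit on the compass bench: with a fingertip under its front tab lift the hinged guard, push the toggle beneath it over to the far side, towards the guard's hinge, and let the guard drop shut over it. Leave the two iron corrector spheres, the gimbal ring and the compass bowl where they are.

Things in the scene. Friction and masses are not known exactly. Their poses are not given: they have to be found in the camera images.
- supply: Coil supply unit: grey metal box fixed to the bench, 150 mm deep (x) by 240 mm wide (y), flat top panel 70 mm above the bench. Origin at the centre of its underside; x points from its front (the louvred side towards the robot, at x = -75 mm) to its rear, y to the left seen from the front, z up. The guarded switch sits at the front edge of the panel, right of the middle.
- switch_base (a point): Point on the panel right below the toggle's pivot, 30 mm behind the unit's front face. Axes as the unit's. A bushing 21 mm wide and up to 6.5 mm high surrounds the toggle's foot. Else on the panel: ammeter at left (5 mm high), knob at the rear middle (18 mm) and two terminals at the rear right (15 mm).
- toggle_tip (a point): Top end of the steel toggle bat, 28 mm from its pivot (which lies 6 mm above the panel); the bat is 8 mm thick at the foot, 12 mm near the tip. Moves with it: 11 mm in front of switch_base when off, 11 mm behind when on, 32 mm above the panel (34 upright).
- toggle (a joint): Toggle angle, rad: 0 off (bat leaning 0.4 to the front), 0.4 upright, 0.8 on (leaning 0.4 to the rear, towards the guard's hinge). It swings in the unit's x-z plane. Over-centre action: it resists at first with about 1 to 1.5 N at the bat and, once 0.2 past upright, goes to the end by itself.
- guard_tab (a point): Middle of the front end of the guard's finger tab; moves with it. The tab is a flat 2.5 mm lip with a 4 mm rolled end, as wide as the guard (56 mm), standing out 15 mm forwards from the foot of its front wall. Shut, its underside is 10 mm above the panel and its end 47 mm in front of switch_base, so it overhangs the unit's front face by 17 mm, with free space below.
- guard_hinge (a point): Middle of the guard's hinge axis, fixed to the unit: 28 mm behind switch_base, 8 mm above the panel, parallel to the unit's y. The guard is a dark steel sheet hood over the toggle with top, front wall and side cheeks, open below: 56 mm wide, 51 mm clear inside, its top 40 mm above the panel when shut.
- guard (a joint): Guard angle, rad: 0 shut, grows as the front goes up and back about the hinge, stop at 1.5. A light spring and its weight (about 0.5 to 1 N at the tab) always close it: it stays up only while held and falls shut once let go. At 0.7 a finger sloping down to the rear, with the tab resting on its back, can reach the bat.
- sphere_a: Black iron corrector sphere, 86 mm across on a small foot, 94 mm high, standing loose beside the unit, about 210 mm from its middle. Origin at the centre of its underside.
- sphere_b: The second, equal corrector sphere, on the other side of the unit.
- gimbal_ring: Bronze gimbal ring lying flat, 144 mm across, 14 mm high, 7 mm wall, with two short pivots; in front of the unit to one side. Origin at the centre of its underside.
- compass_bowl: Green glass compass bowl with a brass rim, 132 mm across, 63 mm high, standing open side up in front of the unit on the other side from the ring. Origin at the centre of its underside.

How it is judged:
On the way, in this order (a step that is already met when the one before it is completed fails the run):
1. the guard is lifted by at least 0.35 rad while the toggle is still off (value of joint guard above 0.35 rad and value of joint toggle below 0.2 rad), for 0.1 s.
2. the toggle is thrown to on beneath the raised guard (value of joint toggle above 0.7 rad and value of joint guard above 0.3 rad), for 0.05 s.
At the end, for the whole second after the job is handed in: The toggle stands at on (above 0.7 rad), the guard is shut over it (below 0.06 rad), and the two spheres, the ring and the bowl are within 15 mm of where they started (value of joint toggle above 0.7 rad and value of joint guard below 0.06 rad and distance of each of sphere_a, sphere_b, gimbal_ring, compass_bowl from where it was at the start of the episode below 0.015 m); the robot touches nothing.
It fails at once if a sphere, the ring or the bowl is pushed or lifted more than 15 mm from its place (distance of any of sphere_a, sphere_b, gimbal_ring, compass_bowl from where it was at the start of the episode above 0.015 m).
It also fails if it takes over 35 s, if anything falls off the work surface, if the arm or the gripper's body presses on something with over 40 N, if the wrist force passes 120 N, or if a joint passes its speed limit or range.

## Working session

There is one attempt and no reset: what is moved stays moved. The work goes in short steps, Python scripts to look and compute and a tool call to move; the robot and the scene stay as the last step left them, time stands still between calls to the robot, and variables do not carry over. Pictures are saved under pics/ and viewed, at most 10 in all, crops included, and the job is handed in when it is done.

Besides the shell and the picture viewer there is one more tool, called after "Request:" in YAML: its name, and indented under it one key for each argument. drive_tool: Moves the arm, as the interface text tells. Its arguments: {"type":"object","properties":{"steps":{"type":"array"},"grip":{"type":"number"},"force":{"type":"number"}},"required":["steps"]}

```bash
mkdir -p pics; cat > h.py <<'E'
import numpy as np, cv2
from workcell import env
def snap(n,f):
    s=env.snapshot(n); cv2.imwrite(f'pics/{f}.png',s['image'][:,:,::-1]); np.savez(f'pics/{f}.npz',**{k:np.array(v) for k,v in s.items()}); return s
def ray(s,u,v):
    f=192/np.tan(np.radians(float(s['fov_y']))/2); T=np.array(s['world_from_camera'])
    d=T[:3,:3]@np.array([(u-float(s['cx']))/f,(v-float(s['cy']))/f,1]); return T[:3,3],d
def plane(s,u,v,z):
    o,d=ray(s,u,v); return o+d*(z-o[2])/d[2]
def proj(s,p):
    f=192/np.tan(np.radians(float(s['fov_y']))/2); T=np.array(s['world_from_camera'])
    c=T[:3,:3].T@(np.array(p)-T[:3,3]); return f*c[0]/c[2]+float(s['cx']),f*c[1]/c[2]+float(s['cy'])
E
python3 - <<'E'
from h import *
a=snap('top','top0');b=snap('scene','scene0')
for s in(a,b): print(s['fov_y'],s['cx'],s['cy'],np.round(s['world_from_camera'],3).tolist())
st=env.state();print({k:np.round(v,3).tolist() for k,v in st.items()})
E
```

```text
50.10158789986776 253.32447778431032 189.41586915623301 [[-0.001, -0.996, 0.089, 0.475], [-1.0, -0.0, -0.009, 0.05], [0.009, -0.089, -0.996, 0.99], [0.0, 0.0, 0.0, 1.0]]
42.015319898295566 246.6579270928722 181.45188501254128 [[0.805, 0.396, -0.442, 1.181], [0.594, -0.533, 0.602, -0.804], [0.003, -0.747, -0.664, 0.987], [0.0, 0.0, 0.0, 1.0]]
{'time_s': 0.1, 'joints': [-0.898, 0.502, -0.427, 1.551, 0.221, 1.138, -0.21], 'qvel': [0.0, -0.003, -0.001, -0.003, -0.001, -0.002, -0.0], 'tau': [-0.011, -56.787, -5.838, -27.992, -0.069, 0.024, 0.0], 'tool_pos': [0.259, 0.596, 0.226], 'eef_rot': [-0.0, 0.203, 0.979, -0.001], 'wrist_force': [0.753, -0.233, -0.121], 'ft_torque': [0.043, -0.015, 0.007], 'grasp_force': 0.0, 'opening': 0.092}
```

View pics/top0.png

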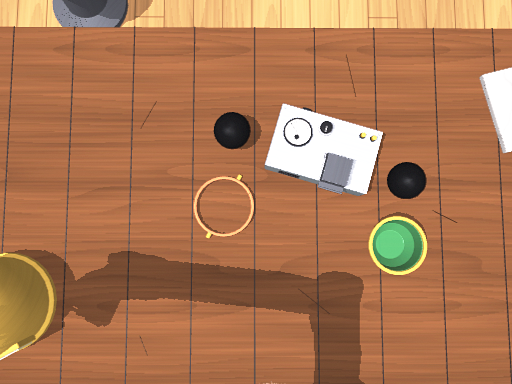

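View pics/scene0.png

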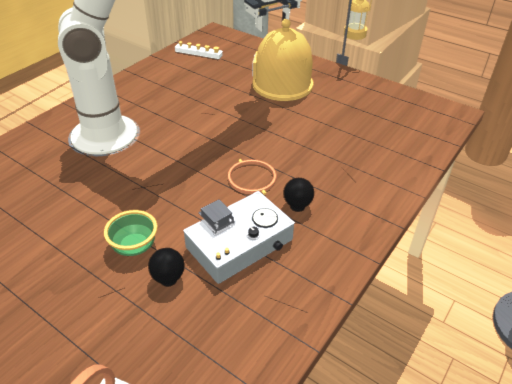

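The top view shows the white unit with panel corners near (283,104), (382,132), (367,194), (265,165). The guard is around (337,168) with its tab near (332,188), the ring at (224,206), the bowl at (398,245), and the spheres at (232,130) and (406,180). In the scene view the guard is at (217,215).

```bash
python3 - <<'E'
from h import *
s=dict(np.load('pics/top0.npz')); im=s['image'].astype(int)
m=(im.min(2)>150)&((im.max(2)-im.min(2))<40)
m=m.astype(np.uint8); m[:, :200]=0; m[:,440:]=0; m[:60]=0
m=cv2.morphologyEx(m,cv2.MORPH_CLOSE,np.ones((5,5)))
c=max(cv2.findContours(m,0,2)[0],key=cv2.contourArea)
P=np.array([plane(s,*q[0],0.07)[:2] for q in c],np.float32)
r=cv2.minAreaRect(P*1000); print(r); print(cv2.boxPoints(r))
g=((im.max(2)<130)&((im.max(2)-im.min(2))<30)).astype(np.uint8); g[:150]=0;g[200:]=0;g[:,:310]=0;g[:,365:]=0
c=max(cv2.findContours(g,0,2)[0],key=cv2.contourArea)
for z in(.08,.11):
  P=np.array([plane(s,*q[0],z)[:2] for q in c],np.float32); print(z,cv2.boxPoints(cv2.minAreaRect(P*1000)).round(1).tolist())
print('ring',plane(s,224,206,.01),'bowl',plane(s,398,245,.063),'sph',plane(s,232,130,.05),plane(s,406,180,.05))
big=cv2.resize(s['image'][85:215,250:400,::-1],None,fx=5,fy=4.6,interpolation=cv2.INTER_CUBIC)
b=np.load('pics/scene0.npz')['image'][185:285,175:305,::-1]
cv2.imwrite('pics/crop.png',np.hstack([cv2.resize(big,(400,347)),cv2.resize(b,(400,347),interpolation=cv2.INTER_CUBIC)]))
E
```

```text
((647.396240234375, -116.86271667480469), (239.38714599609375, 159.00640869140625), 73.62123107910156)
[[ 537.3675   -209.28015 ]
 [ 689.9212   -254.11774 ]
 [ 757.425     -24.445282]
 [ 604.8713     20.392303]]
0.08 [[514.4000244140625, -156.89999389648438], [546.7000122070312, -198.1999969482422], [640.2000122070312, -125.30000305175781], [607.9000244140625, -83.9000015258789]]
0.11 [[513.2000122070312, -150.0], [544.4000244140625, -190.0], [634.7999877929688, -119.5], [603.5999755859375, -79.5]]
ring [0.52348637 0.11103694 0.01      ] bowl [ 0.43314138 -0.28340389  0.063     ] sph [0.69845789 0.09094704 0.05      ] [ 0.58152507 -0.31142899  0.05      ]
```

View pics/crop.png

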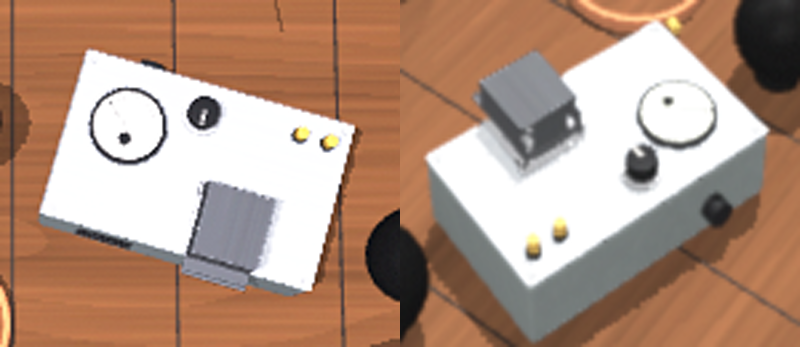

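The crop shows the guard's top with its tab at the front edge. In full-image pixels, the tab's front corners are about (318,187) and (341,194). The guard is shut.

```bash
cat >> h.py <<'E'
from scipy.spatial.transform import Rotation as R
C=np.array([.6517,-.1181]); ang=np.radians(-16.38); ex=np.array([np.cos(ang),np.sin(ang),0]); ey=np.array([-ex[1],ex[0],0]); up=np.array([0,0,1.])
def U(p): d=np.array([p[0]-C[0],p[1]-C[1],0]); return np.round(np.array([d@ex,d@ey,p[2]])*1000,1)
def W(x,y,z): return np.array([C[0],C[1],0])+(x*ex+y*ey+z*up)/1000
def move(x,y,z,slope):
    """shift/rotvec in current tool frame to put TCP at unit-frame mm, finger sloping down by slope deg"""
    st=env.state(); q=st['eef_rot']; A=R.from_quat([q[1],q[2],q[3],q[0]]).as_matrix(); s=np.radians(slope)
    Z=np.cos(s)*ex-np.sin(s)*up; X=-np.sin(s)*ex-np.cos(s)*up; B=np.stack([X,ey,Z],1)
    print('t',round(st['time_s'],2),'at',U(st['tool_pos']),'shift',np.round(A.T@(W(x,y,z)-np.array(st['tool_pos']))*1000,1),'rot',np.round(np.degrees(R.from_matrix(A.T@B).as_rotvec()),1),'F',np.round(st['wrist_force'],2))
E
python3 - <<'E'
from h import *
s=dict(np.load('pics/top0.npz')); b=dict(np.load('pics/scene0.npz'))
f=lambda u,v:(250+u/2.667,85+v/2.667)
for n,q,z in [('tabL',(182,272),.083),('tabR',(243,290),.083),('TL',(207,181),.11),('TR',(280,200),.11),('FR',(262,272),.11),('FL',(193,255),.11),('uRL',(87,50),.07),('uRR',(355,125),.07),('uFL',(40,215),.07)]: print(n,U(plane(s,*f(*q),z)))
g=lambda u,v:(175+u/400*130,185+v/347*100)
for n,q,z in [('rearR',(537,341),.07),('FR',(428,157),.07),('RL',(768,130),.07),('FL',(655,22),.07),('gTFR',(477,85),.11),('gTFL',(537,52),.11),('gTRL',(578,93),.11)]: print('sc',n,U(plane(b,*g(q[0]-400,q[1]),z)))
print('tcp in scene',proj(b,env.state()['tool_pos']))
move(-200,-40,250,90)
E
```

```text
tabL [-90.3 -10.3  83. ]
tabR [-90.5 -63.1  83. ]
TL [-16.6  -6.3 110. ]
TR [-14.8 -67.6 110. ]
FR [-75.8 -68.9 110. ]
FL [-78.3 -11.5 110. ]
uRL [ 73.2 117.8  70. ]
uRR [  75.2 -120.6   70. ]
uFL [-75.8 116.6  70. ]
sc rearR [ 118.9 -139.9   70. ]
sc FR [ -66.7 -117.8   70. ]
sc RL [ 78.7 119.   70. ]
sc FL [-68.2 116.5  70. ]
sc gTFR [-68.9 -66.3 110. ]
sc gTFL [-67.8  -8.2 110. ]
sc gTRL [-13.4  -6.1 110. ]
tcp in scene (np.float64(271.3396902844332), np.float64(26.83755217638003))
t 0.1 at [-578.3  573.9  225.7] shift [-451.2 -562.5  -23.3] rot [-0.1 -0.  -7.1] F [ 0.75 -0.23 -0.12]
```

Request:
drive_tool:
  steps:
    - [[0, 0, -40], [0, 0, 0]]
    - [[0, 0, -80], [0, 0, 0]]
    - [[0, 0, -100], [0, 0, 0]]
  grip: 255

```text
time_s: 0.35
tool_pos: [0.2591, 0.5974, 0.3308]
eef_rot: [0.0, 0.203, 0.979, 0.002]
wrist_force: [0.2, 0.4, 0.8]
opening: 0.0764
grasp_force: 0.0
```

Request:
drive_tool:
  steps:
    - [[-225, -281, 40], [0, 0, -4]]
    - [[-225, -281, 40], [0, 0, -4]]
    - [[-225, -281, 40], [0, 0, -4]]
    - [[-225, -281, 40], [0, 0, -4]]
    - [[-225, -281, 40], [0, 0, -4]]
    - [[-225, -281, 40], [0, 0, -4]]
    - [[-225, -281, 40], [0, 0, -4]]
    - [[-225, -281, 40], [0, 0, -4]]
    - [[-225, -281, 40], [0, 0, -4]]
    - [[-225, -281, 40], [0, 0, -4]]

```text
time_s: 1.18
tool_pos: [0.3547, 0.2418, 0.2856]
eef_rot: [-0.0, 0.174, 0.985, -0.002]
wrist_force: [-0.3, 0.2, -0.3]
opening: 0.01
grasp_force: 0.0
```

```bash
python3 -c "
from h import *
move(-200,-38,250,90)"
```

```text
t 1.18 at [-386.5  261.5  285.6] shift [-204.9 -287.    36.9] rot [-0.2  0.  -3.6] F [-0.26  0.15 -0.27]
```

Request:
drive_tool:
  steps:
    - [[-205, -287, 37], [0, 0, -3.6]]
    - [[-205, -287, 37], [0, 0, -3.6]]
    - [[-205, -287, 37], [0, 0, -3.6]]
    - [[-205, -287, 37], [0, 0, -3.6]]
    - [[-205, -287, 37], [0, 0, -3.6]]
    - [[-205, -287, 37], [0, 0, -3.6]]
    - [[-205, -287, 37], [0, 0, -3.6]]
    - [[-205, -287, 37], [0, 0, -3.6]]
    - [[-205, -287, 37], [0, 0, -3.6]]
    - [[-205, -287, 37], [0, 0, -3.6]]

```text
time_s: 2.02
tool_pos: [0.4513, -0.0953, 0.2491]
eef_rot: [-0.0, 0.142, 0.99, -0.001]
wrist_force: [0.5, -0.0, 0.4]
opening: 0.0003
grasp_force: 0.0
```

```bash
python3 -c "
from h import *
move(-170,-38,130,35)"
```

```text
t 2.02 at [-198.7  -34.6  249.1] shift [-28.7  -3.1 119.1] rot [ -0.1 -55.    0.1] F [ 0.48 -0.02  0.44]
```

Request:
drive_tool:
  steps:
    - [[0, -3, 0], [0, -7, 0]]
    - [[0, -3, 0], [0, -14, 0]]
    - [[0, -3, 10], [0, -21, 0]]
    - [[0, -3, 20], [0, -28, 0]]
    - [[0, -3, 30], [0, -35, 0]]
    - [[0, -3, 40], [0, -42, 0]]
    - [[0, -3, 50], [0, -49, 0]]
    - [[0, -3, 60], [0, -55, 0]]
    - [[0, -3, 60], [0, -55, 0]]
    - [[0, -3, 60], [0, -55, 0]]

```text
time_s: 2.85
tool_pos: [0.4735, -0.075, 0.2345]
eef_rot: [0.287, 0.116, 0.951, -0.013]
wrist_force: [0.6, -0.1, -0.1]
opening: 0.0003
grasp_force: 0.0
```

```bash
python3 -c "
from h import *
move(-160,-38,100,35); print(np.round(env.state()['joints'],2))
a=snap('scene','s1')['image'][80:300,50:300];b=snap('wrist','w1')['image']
s=snap('top','t1')['image'][90:250,200:440]
r=lambda i:cv2.resize(i,(400,300),interpolation=cv2.INTER_CUBIC)
cv2.imwrite('pics/m1.png',np.vstack([np.hstack([r(a),r(b)]),np.hstack([r(s),r(s)*0])])[:,:,::-1])"
```

```text
t 2.85 at [-183.1   -8.9  234.5] shift [ 55.2 -36.  123. ] rot [  4.  -21.8   0.6] F [ 0.59 -0.1  -0.1 ]
[ 0.94 -0.18 -0.79  2.42 -0.38  0.29  1.78]
```

View pics/m1.png

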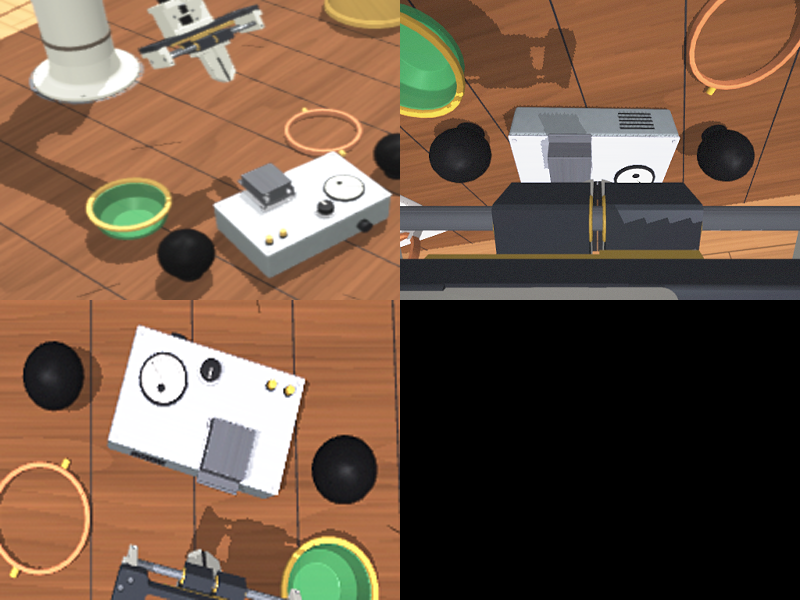

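The tilt stopped short, with joint 4 at its limit because the hand is too close to the base. The pictures show the closed wedge-shaped fingertips in front of the guard and clear of the bowl. The guard is shut. I'll move further out before tilting more.

```bash
python3 -c "
from h import *
move(-120,-38,140,57);move(-125,-38,120,42)"
```

```text
t 3.0 at [-183.2  -12.2  234.3] shift [ -0.8 -32.8 111.7] rot [3.6 0.1 1. ] F [-0.58 -0.03 -0.04]
t 3.0 at [-183.2  -12.2  234.3] shift [ 14.3 -33.4 125.7] rot [  3.7 -14.8   0.6] F [-0.58 -0.03 -0.04]
```

Request:
drive_tool:
  steps:
    - [[0, -10, 25], [2, 0, 0]]
    - [[0, -20, 50], [3.6, 0, 1]]
    - [[0, -33, 75], [3.6, 0, 1]]
    - [[0, -33, 95], [3.6, 0, 1]]
    - [[0, -33, 95], [3.6, 0, 1]]
    - [[0, -33, 95], [3.6, 0, 1]]

```text
time_s: 3.5
tool_pos: [0.4818, -0.1133, 0.1843]
eef_rot: [0.266, 0.135, 0.953, -0.05]
wrist_force: [-0.7, 0.1, 0.5]
opening: 0.0004
grasp_force: 0.0
```

```bash
python3 -c "
from h import *
move(-125,-38,120,42);print(np.round(env.state()['joints'],2))"
```

```text
t 3.5 at [-164.4  -43.3  184.3] shift [-0.3  6.9 75.3] rot [ -1.1 -16.7   0.8] F [-0.67  0.11  0.48]
[ 1.03  0.04 -0.95  2.41  0.71  0.23  0.73]
```

```bash
python3 -c "
from h import *
move(-125,-38,75,55)"
```

```text
t 3.5 at [-164.4  -43.3  184.3] shift [ 23.1   8.  113.7] rot [-1.2 -3.7  0.6] F [-0.67  0.11  0.48]
```

Request:
drive_tool:
  steps:
    - [[6, 2, 28], [-1.2, -1, 0.6]]
    - [[12, 4, 56], [-1.2, -2, 0.6]]
    - [[18, 8, 85], [-1.2, -3, 0.6]]
    - [[23, 8, 114], [-1.2, -4, 0.6]]
    - [[23, 8, 114], [-1.2, -4, 0.6]]
    - [[23, 8, 114], [-1.2, -4, 0.6]]

```text
time_s: 4.0
tool_pos: [0.4953, -0.1223, 0.0806]
eef_rot: [0.253, 0.124, 0.958, -0.056]
wrist_force: [-0.6, -0.3, -0.7]
opening: 0.0003
grasp_force: 0.0
```

```bash
python3 -c "
from h import *
move(-125,-38,75,50);print(np.round(env.state()['joints'],2))
a=snap('scene','s2')['image'][140:280,90:290];b=snap('top','t2')['image'][110:250,260:440]
r=lambda i:cv2.resize(i,(400,300),interpolation=cv2.INTER_CUBIC)
cv2.imwrite('pics/m2.png',np.hstack([r(a),r(b)])[:,:,::-1])"
```

```text
t 4.0 at [-148.9  -48.1   80.6] shift [-18.2  10.   16.5] rot [ -1.5 -10.1   2.2] F [-0.64 -0.32 -0.65]
[ 1.14  0.63 -1.2   2.42  1.8   0.68 -0.15]
```

View pics/m2.png

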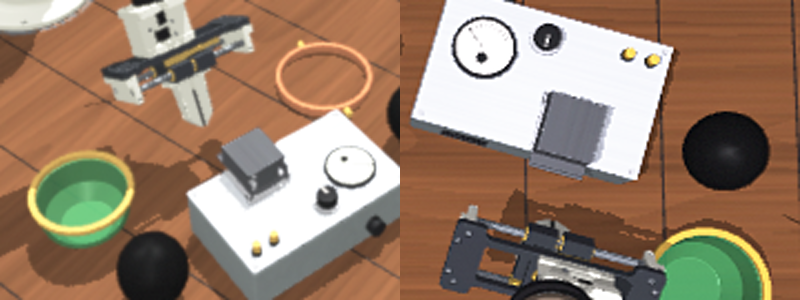

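The tip is in front of the tab and the guard is shut. The gripper's right end is over the bowl's rim but well above it. I'll move forward to relax joint 4.

```bash
python3 -c "
from h import *
move(-115,-38,80,58)"
```

```text
t 4.1 at [-150.3  -46.3   77.8] shift [-32.1   7.6  15.3] rot [-1.3 -2.5  2. ] F [-1.32 -0.13  0.33]
```

Request:
drive_tool:
  steps:
    - [[-8, 2, 4], [0, 0, 1]]
    - [[-16, 4, 8], [-1, 0, 2]]
    - [[-24, 6, 12], [-1, 0, 2]]
    - [[-32, 8, 15], [-1, 0, 2]]
    - [[-32, 8, 15], [-1, 0, 2]]
    - [[-32, 8, 15], [-1, 0, 2]]

```text
time_s: 4.6
tool_pos: [0.5312, -0.1262, 0.0864]
eef_rot: [0.255, 0.139, 0.956, -0.044]
wrist_force: [-1.0, -1.0, 0.0]
opening: 0.0003
grasp_force: 0.0
```

```bash
python3 -c "
from h import *
move(-115,-38,72,56);print(np.round(env.state()['joints'],3))"
```

```text
t 4.6 at [-113.3  -41.8   86.4] shift [ 8.6  3.9 11.5] rot [-0.9 -4.   0.1] F [-0.97 -1.02  0.04]
[ 1.119  0.657 -1.178  2.344  1.747  0.663 -0.093]
```

Request:
drive_tool:
  steps:
    - [[4, 2, 6], [-0.9, -1, 0]]
    - [[8, 4, 11], [-0.9, -2, 0]]
    - [[11, 4, 17], [-0.9, -3, 0]]
    - [[11, 4, 17], [-0.9, -4, 0]]
    - [[11, 4, 17], [-0.9, -4, 0]]

```text
time_s: 5.02
tool_pos: [0.5285, -0.1215, 0.064]
eef_rot: [0.287, 0.136, 0.947, -0.041]
wrist_force: [-0.8, -0.7, -0.2]
opening: 0.0006
grasp_force: 0.0
```

```bash
python3 -c "
from h import *
move(-92,-38,66,56);print(np.round(env.state()['joints'],3))"
```

```text
t 5.02 at [-117.3  -38.    64. ] shift [-22.1  -0.   12.4] rot [ 0.1 -0.3  0.1] F [-0.79 -0.74 -0.19]
[ 1.108  0.756 -1.158  2.406  2.022  0.746 -0.305]
```

Request:
drive_tool:
  steps:
    - [[-6, 0, 3], [0, 0, 0]]
    - [[-12, 0, 6], [0, 0, 0]]
    - [[-17, 0, 9], [0, 0, 0]]
    - [[-22, 0, 12], [0, 0, 0]]
    - [[-22, 0, 12], [0, 0, 0]]

```text
time_s: 5.43
tool_pos: [0.5523, -0.1281, 0.0657]
eef_rot: [0.286, 0.136, 0.948, -0.04]
wrist_force: [-8.0, 1.8, -0.6]
opening: -0.0001
grasp_force: 3.2
```

```bash
python3 -c "
from h import *
move(-86,-38,98,56)
a=snap('scene','s3')['image'][160:270,130:290];b=snap('wrist','w3')['image']
r=lambda i:cv2.resize(i,(400,300),interpolation=cv2.INTER_CUBIC)
cv2.imwrite('pics/m3.png',np.hstack([r(a),r(b)])[:,:,::-1])"
```

```text
t 5.43 at [-92.6 -37.7  65.7] shift [-23.3  -0.3 -23.3] rot [ 0.1 -0.4  0. ] F [-8.04  1.78 -0.56]
```

View pics/m3.png

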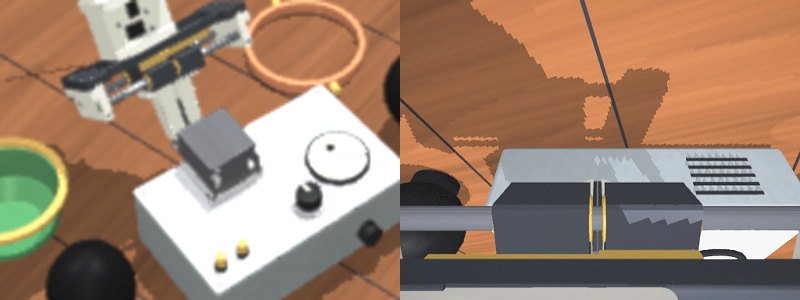

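The finger is under the tab with its back touching the tab's end, shown by the 8 N reading. The guard is still shut. Next I'll lift along the arc.

Request:
drive_tool:
  steps:
    - [[-1, 0, -4], [0, 0, 0]]
    - [[-2.5, 0, -7], [0, 0, 0]]
    - [[-6, 0, -10.5], [0, 0, 0]]
    - [[-9, 0, -14], [0, 0, 0]]
    - [[-13, 0, -17.5], [0, 0, 0]]
    - [[-17.5, 0, -21], [0, 0, 0]]
    - [[-23, 0, -24.5], [0, 0, 0]]
    - [[-28.5, 0, -28], [0, 0, 0]]
    - [[-28.5, 0, -28], [0, 0, 0]]

```text
time_s: 6.28
tool_pos: [0.5634, -0.1313, 0.1081]
eef_rot: [0.289, 0.136, 0.947, -0.041]
wrist_force: [0.5, 0.8, -0.7]
opening: 0.0002
grasp_force: 0.4
```

```bash
python3 -c "
from h import *
move(-72,-38,92,56);print(np.round(env.state()['joints'],3))
a=snap('scene','s4')['image'][160:270,130:290];b=snap('top','t4')['image'][130:220,290:410]
r=lambda i:cv2.resize(i,(400,300),interpolation=cv2.INTER_CUBIC)
cv2.imwrite('pics/m4.png',np.hstack([r(a),r(b)])[:,:,::-1])"
```

```text
t 6.28 at [-81.  -37.6 108.1] shift [ 1.6 -0.4 18.4] rot [ 0.1 -0.   0. ] F [ 0.53  0.77 -0.75]
[ 1.131  0.652 -1.188  2.318  1.819  0.645 -0.132]
```

View pics/m4.png

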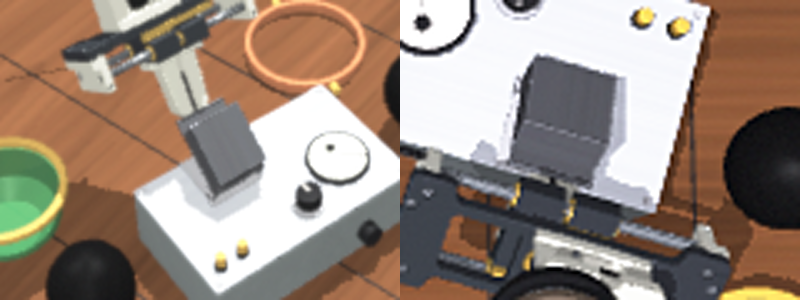

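The guard is up by about 0.55 rad, resting on the fingertip. Now I'll slide the finger in towards the bat.

Request:
drive_tool:
  steps:
    - [[0.5, 0, 5], [0, 0, 0]]
    - [[1, 0, 10], [0, 0, 0]]
    - [[1.5, 0, 14], [0, 0, 0]]
    - [[1.5, 0, 18], [0, 0, 0]]
    - [[1.5, 0, 18], [0, 0, 0]]

```text
time_s: 6.8
tool_pos: [0.5701, -0.1332, 0.0891]
eef_rot: [0.287, 0.136, 0.947, -0.04]
wrist_force: [-0.1, -0.1, 0.2]
opening: 0.0002
grasp_force: 0.3
```

```bash
python3 -c "
from h import *
move(-50,-38,90,56);print(np.round(env.state()['joints'],3))"
```

```text
t 6.8 at [-74.  -37.5  89.1] shift [-20.4  -0.5  12.6] rot [ 0.1 -0.3  0. ] F [-0.11 -0.11  0.17]
[ 1.098  0.709 -1.152  2.305  1.88   0.673 -0.163]
```

Request:
drive_tool:
  steps:
    - [[-4, 0, 2.5], [0, 0, 0]]
    - [[-8, 0, 5], [0, 0, 0]]
    - [[-12, 0, 7.5], [0, 0, 0]]
    - [[-16, 0, 10], [0, 0, 0]]
    - [[-20, 0, 12.5], [0, 0, 0]]
    - [[-22, 0, 14], [0, 0, 0]]
    - [[-22, 0, 14], [0, 0, 0]]

```text
time_s: 7.38
tool_pos: [0.5947, -0.1405, 0.0906]
eef_rot: [0.287, 0.136, 0.947, -0.041]
wrist_force: [-7.8, 1.0, 5.1]
opening: 0.0009
grasp_force: 4.5
```

```bash
python3 -c "
from h import *
move(-50,-38,90,56);print(np.round(env.state()['joints'],3))
a=snap('scene','s5')['image'][160:270,130:290];b=snap('top','t5')['image'][130:220,290:410]
r=lambda i:cv2.resize(i,(400,300),interpolation=cv2.INTER_CUBIC)
cv2.imwrite('pics/m5.png',np.hstack([r(a),r(b)])[:,:,::-1])"
```

```text
t 7.38 at [-48.4 -37.5  90.6] shift [ 1.7 -0.5 -0.4] rot [ 0.1 -0.2  0. ] F [-7.78  1.04  5.06]
[ 1.073  0.726 -1.129  2.248  1.846  0.666 -0.107]
```

View pics/m5.png

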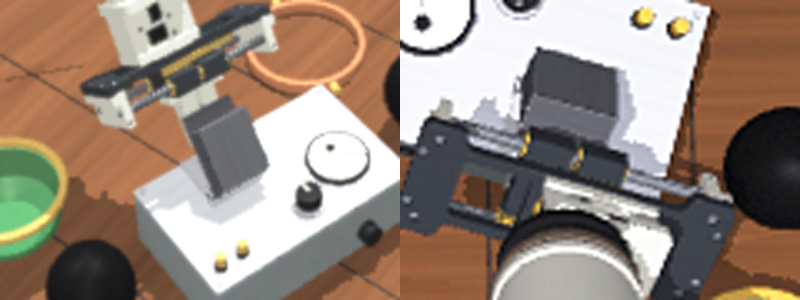

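The guard is held well up on the finger's back. The 8 N backward reaction fits the bat at its rear stop. I'll nudge a little further to be sure.

Request:
drive_tool:
  steps:
    - [[-1.5, 0, 1], [0, 0, 0]]
    - [[-3, 0, 2], [0, 0, 0]]
    - [[-3, 0, 2], [0, 0, 0]]

```text
time_s: 7.73
tool_pos: [0.5956, -0.1407, 0.09]
eef_rot: [0.286, 0.135, 0.948, -0.041]
wrist_force: [-23.4, 3.7, 19.7]
opening: 0.0004
grasp_force: 13.5
```

```bash
python3 -c "
from h import *
move(-72,-38,92,56)"
```

```text
t 7.73 at [-47.4 -37.5  90. ] shift [ 19.4  -0.5 -15.3] rot [ 0.  -0.4  0.1] F [-23.41   3.66  19.69]
```

It's a hard stop: +15 N for only 1 mm, and the tip is where the on position's bat face should be. The toggle is over, so I'll withdraw along the finger axis and let the guard drop.

Request:
drive_tool:
  steps:
    - [[1, 0, -6], [0, 0, 0]]
    - [[1, 0, -14], [0, 0, 0]]
    - [[1, 0, -24], [0, 0, 0]]
    - [[1, 0, -36], [0, 0, 0]]
    - [[1, 0, -50], [0, 0, 0]]
    - [[1, 0, -66], [0, 0, 0]]
    - [[1, 0, -84], [0, 0, 0]]
    - [[1, 0, -100], [0, 0, 0]]
    - [[1, 0, -110], [0, 0, 0]]
    - [[1, 0, -110], [0, 0, 0]]

```text
time_s: 8.57
tool_pos: [0.5398, -0.1246, 0.184]
eef_rot: [0.289, 0.135, 0.947, -0.042]
wrist_force: [-0.5, -0.1, -0.5]
opening: 0.0002
grasp_force: 0.0
```

```bash
python3 -c "
from h import *
move(-72,-38,92,56);print(np.round(env.state()['joints'],3))
a=snap('scene','s6')['image'][120:290,90:330];b=snap('top','t6')['image'][90:280,190:440]
r=lambda i:cv2.resize(i,(400,300),interpolation=cv2.INTER_CUBIC)
cv2.imwrite('pics/m6.png',np.hstack([r(a),r(b)])[:,:,::-1])"
```

```text
t 8.57 at [-105.6  -37.8  184. ] shift [23.6 -0.1 95. ] rot [0.  0.  0.1] F [-0.54 -0.15 -0.49]
[ 1.351  0.42  -1.395  2.323  1.424  0.519  0.16 ]
```

View pics/m6.png

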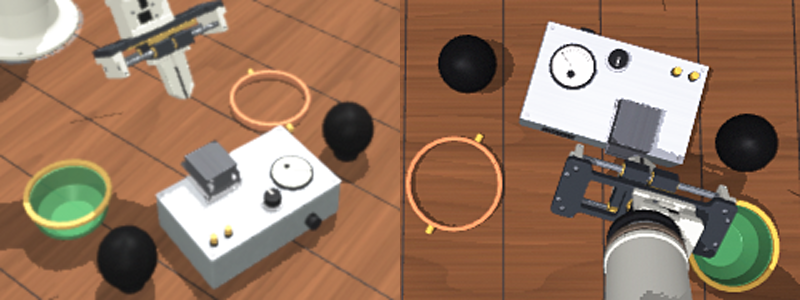

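The guard is shut again, the finger is free of everything, and the spheres, ring and bowl look unmoved. One numerical check against the first image before I hand in.

```bash
python3 -c "
from h import *
a=np.load('pics/scene0.npz')['image'].astype(int);b=snap('scene','s7')['image'].astype(int)
d=np.abs(a-b).max(2)
for n,(u0,u1,v0,v1) in dict(guard=(198,236,200,236),bowl=(103,160,208,258),sphb=(146,188,244,290),ring=(226,280,156,194),spha=(280,318,174,212)).items(): print(n,(d[v0:v1,u0:u1]>40).mean().round(3))
print(env.state()['wrist_force'])
print(env.finish_job())"
```

```text
guard 0.007
bowl 0.168
sphb 0.101
ring 0.0
spha 0.0
[-0.15783818 -0.01468037 -0.31736947]
the job is handed in; nothing more can be done
None
```

The job is handed in with the toggle pushed to its rear stop and the guard shut; the toggle was hidden under the guard, so "on" rests on force and tip position. The ring and sphere_a match the first picture; the bowl and sphere_b areas differ in 17% and 10% of pixels, which I put down to arm shadow since neither looked moved.

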